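# Refit the speed knob of the model-railway controller

## Task

Refit the speed knob on the model-railway controller. First cut the track power by pressing the yellow pedal down to its stop for a moment and letting it spring back; then pick up the loose red-and-black knob, turn it so that its white nose points the same way as the red mark on the dial (the flat of the brass D-shaft), push it fully home on the shaft, and press on until the sprung shaft itself is fully in. Finish while still holding the knob pressed in, and leave the wagon, paint jar, screwdriver and hut where they stand.

Things in the scene. Friction and masses are not known exactly. Their poses are not given: they have to be found in the camera images.
- controller: Fixed grey control box, 170 x 170 x 60 mm tall, black top panel; origin at the centre of its underside. In the middle of its top a brass D-shaft stands in a white dial, 84 mm across, 2 mm high, that turns with it. The dial bears a red radial mark (27 to 42 mm from the axis) on the side the shaft's flat faces. Dial and shaft turn stiffly (0.2 N m).
- shaft_tip (a point): Centre of the top end of the upright brass D-shaft: 12 mm diameter, one flat 2 mm from the axis, top 2.5 mm tapered by 1.5 mm all round. x points squarely out of the flat (towards the dial's red mark), z up. 22 mm above the box top (82 mm above the table) when not pressed; moves with the shaft.
- shaft (a joint): How far the sprung shaft is pushed down into the box, in m: 0 = up, 0.006 = fully in (stop). The spring pushes back with 5 N at the start of the travel, rising to 11 N at the stop.
- knob: Loose push-on knob, about 60 g, standing on the table: round black skirt 50 mm diameter, 18 mm tall, with a red bar grip on top (38 mm tall in all). A white nose sticks out of the skirt to 34 mm from the axis on the knob's +x side, 6 to 18 mm above the underside. Origin at the centre of the underside, z up.
- knob_grip (a point): Centre of the knob's red bar grip, on the knob's axis, 28 mm above its underside. The bar is 40 mm long (along x), 14 mm wide (along y, the way to pinch it) and 20 mm tall, standing on the skirt's top face, with a white stripe on its +x half.
- knob_bore (a point): Centre of the inner end of the blind D-bore in the knob's underside, 14 mm above the underside. Bore 14 mm diameter, its flat 3 mm from the axis on the +x (nose) side: 1 mm clearance all round. It goes on only with its x along the shaft's x, to within about 0.15 rad; when home this point meets shaft_tip.
- pedal_unit: Fixed dark steel pedal base, 120 x 90 x 12 mm; origin at the centre of its underside on the table. The pedal's hinge line is parallel to y, 47 mm to the base's +x side, 30 mm above the table; the yellow plate rises from there towards -x.
- pedal_pad (a point): Point on the top face of the black rubber pad (56 x 56 mm) of the yellow hinged pedal plate (100 x 68 mm), 70 mm from the hinge line, about 50 mm above the table when up and 35 mm when fully down. Moves with the pedal.
- pedal (a joint): Pedal angle in rad: 0 = up, 0.22 = pressed down against its stop. Pressed at the pad, the spring takes about 3.5 N at the start and 8.5 N at the stop; it springs back when let go.
- wagon: Bystander: red open model wagon, 116 mm long (along y), 36 mm wide, 40 mm tall; origin at the centre of its underside.
- paint_jar: Bystander: small paint jar with a green cap, 38 mm diameter, 45 mm tall; origin at the centre of its underside.
- screwdriver: Bystander: screwdriver, 150 mm long, lying along its x axis; origin under its middle.
- hut: Bystander: small model hut with a blue gable roof, 60 x 75 mm walls, about 80 mm tall; origin at the centre of its underside.
There are look-alikes about, which are no part of the job. Of the things that look like the pedal_unit, take the one that is farthest from the robot's base at the start. Several things have the shape of the controller; the one meant has the colours described above.

How it is judged:
On the way, in this order (a step that is already met when the one before it is completed fails the run):
1. the pedal is pressed down to its stop (value of joint pedal above 0.2 rad), for 0.2 s.
2. with the pedal let go, the knob is home on the shaft, flat to flat (value of joint pedal below 0.05 rad and z of knob in the frame of shaft_tip below -0.012 m and horizontal distance between knob and shaft_tip below 0.003 m and angle between the x axis of knob and the x axis of shaft_tip, either way round below 0.25 rad), for 0.1 s.
At the end, for the whole second after the job is handed in: The knob is home on the shaft (underside at least 12 mm below the shaft tip, axes within 3 mm, flats within 0.25 rad), the shaft is pushed in more than 4.5 mm of its 6 mm, the fingers are on the knob (over 3 N) and it bears on the controller with over 5 N, at rest; the pedal is back up (all of step 2 and z of knob in the frame of shaft_tip above -0.017 m and value of joint shaft above 0.0045 m and contact force between the fingers and knob above 3 N and contact force between knob and controller above 5 N and linear speed of knob below 0.02 m/s); the arm keeps its last pose, push and grip.
It fails at once if a bystander is moved more than 30 mm or tipped (distance of any of wagon, paint_jar, screwdriver, hut from where it was at the start of the episode above 0.03 m or angle between any of wagon, paint_jar, hut's own z axis and vertical above 0.5 rad).
It also fails if it takes over 56 s, if anything falls off the work surface, if the arm or the gripper's body presses on something with over 40 N, if the wrist force passes 120 N, or if a joint passes its speed limit or range.

## Robot

A 7-joint arm with a two-finger parallel gripper is mounted at the origin on the work surface. World frame = base frame: x ahead of the robot, y to its left, z up, the work surface at z = 0. Lengths are in m, angles in rad, forces in N, time in s.
With the tool pointing down it reaches from about 0.4 to 0.925 m from the base axis. Payload 4.1 kg.
Tool frame: the origin (TCP) lies at the centre of the arm's flange, where the gripper is bolted on; the fingertips stand 173 mm ahead of it and the grasp point (between the pads) lies 155 mm ahead of it; z points along the fingers, y is the line along which they close (so a half turn about z gives the same grasp; the last joint's range is limited). The gripper opens to 85 mm and grips with 20 to 120 N. Pads are 22 mm wide; open, the fingers measure 114 mm over their backs; the gripper's body (76 mm by 85 mm) begins 54 mm behind the grasp point. The pads swing forward as they close: fully open they stand 13 mm farther back than shut.
Start: joints at [1.082, 0.398, 0.045, 1.537, -0.019, 1.207, -0.051], TCP at [0.247, -0.601, 0.405] pointing down, gripper open.
Joint ranges: [-2.82, 2.82], [-0.49, 2.23], [-1.37, 1.46], [0, 2.46], [-1.36, 4.5], [0.23, 2], [-2.94, 2.94]. Speed limits (rad/s): [2.57, 2.57, 3.14, 3.14, 3.14, 3.14, 3.14].

## Interface

Orientations are given as a 3x3 rotation matrix whose columns are the frame's x, y, z axes.
In Python, from rig import ctrl gives the robot as it stands.
- The arm moves only by the shell command python3 -m handwheel 'ROWS' [FORCE]. ROWS is JSON, a list that holds one entry, the list of rows, each a list of 5 numbers: the finger opening in mm, from 0 to 85.4, then the shift along the tool's x, y, z in mm, then the turn about the tool's z in rad. In form: [[[grip, x, y, z, twist], ...]]. A call has 1 to 20 rows; each row shifts and turns the commanded pose from where the row before left it, along the tool's axes as they then stand; what a row does not reach is not made up. A row lasts 1/8 s, in which the tool goes at most 62.5 mm and 10.7 degrees, less where a joint would pass 70% of its speed; a pose out of reach is approached as far as the arm can. A call with a gripper value outside its range is refused whole. The fingers move at their own pace and stop on an object; FORCE is the grip in N (left out, the last holds). Time passes only in rows, so rows that do not move let the fingers close. It gives the time, the measured TCP pose, the force, the opening and the grip force at its end, in the units of the state.
- ctrl.state(): the state, without advancing time (a new reading comes with each control period).
- ctrl.capture(name): name is "scene" or "top" or "wrist"; returns a dict with "pixels" (480x640x3 uint8, red, green, blue), "fovy" (degrees; the focal length in pixels is half the picture's height over the tangent of half this angle, whatever the lens; pixels are square), "cx", "cy" (the principal point, pixels), "k1" (the pictures are not rectified: a ray, as slopes to the right and down, at radius r is drawn at 1 + k1 r^2 times it, then the intrinsics apply), "rvec" (rotation vector, rad) and "tvec" (3), from world to camera coordinates, as OpenCV has them; the wrist camera has in their place "hand_eye" (4x4, takes a point from camera to tool coordinates, whose origin is the TCP and whose axes are the flange's). Camera axes: x right, y down, z forward; pixel columns grow to the right and rows downward; lengths in m; the calibration is good to about 2 mm. A picture is of the moment at which its call begins: read the wrist's pose just before it. There is no depth.
- ctrl.finish_job(): hands the job in; it is judged then, once.
The state is a dict: "time": time; "joints": joint angles; "qd": joint speeds; "effort": joint torques, N m; "tcp_pos": TCP position; "ee_rot": TCP orientation; "wrist_force": force on the tool from outside, world axes, zero at the start; "torque": the same for the moment, N m; "grip_width": finger opening in m; "gripper_force": force on a finger pad.
Only numpy, scipy, OpenCV 4.12 (cv2) and the standard library are available. Lean on these libraries where they do the work, as an engineer would, in place of code of your own. Each camera call takes 0.05 s, during which the arm holds its last target. There are 200 camera calls.

## Working session

There is one attempt and no reset: what is moved stays moved. The work goes in short steps, Python scripts to look and compute and a shell command to move; the robot and the scene stay as the last step left them, time stands still between calls to the robot, and variables do not carry over. Pictures are saved under pics/ and viewed, at most 10 in all, crops included, and the job is handed in when it is done.

```bash
ls; mkdir -p pics; cat > h.py <<'E'
import numpy as np, cv2
from rig import ctrl
def cap(n):
    s=ctrl.state(); c=ctrl.capture(n); c['s']=s
    f=240/np.tan(np.radians(c['fovy'])/2); c['f']=f
    if 'hand_eye' in c:
        H=np.array(c['hand_eye']); R=np.array(s['ee_rot'])
        c['Rwc']=R@H[:3,:3]; c['o']=R@H[:3,3]+np.array(s['tcp_pos'])
    else:
        Rc=cv2.Rodrigues(np.array(c['rvec'],float))[0]; c['Rwc']=Rc.T; c['o']=-Rc.T@np.array(c['tvec'],float).ravel()
    return c
def ray(c,u,v):
    d=np.array([(u-c['cx'])/c['f'],(v-c['cy'])/c['f']]); p=d.copy()
    for _ in range(30): p=d/(1+c['k1']*(p@p))
    return c['Rwc']@np.array([p[0],p[1],1])
def pt(c,u,v,z):
    r=ray(c,u,v); return c['o']+r*(z-c['o'][2])/r[2]
def proj(c,P):
    q=c['Rwc'].T@(np.array(P)-c['o']); p=q[:2]/q[2]; p=p*(1+c['k1']*(p@p))
    return p*c['f']+[c['cx'],c['cy']]
def save(c,n): cv2.imwrite(n,c['pixels'][:,:,::-1])
E
python3 - <<'E'
from h import *
import pickle
for n in ['scene','top']:
    c=cap(n); save(c,f'pics/{n}0.png'); pickle.dump(c,open(n+'.pkl','wb')); print(n,c['o'],c['f'],c['k1'],c['cx'],c['cy'])
s=ctrl.state(); print(s['tcp_pos'],s['ee_rot'],s['time'])
E
```

```text
pics
scene [ 1.18073584 -0.19255916  0.96528254] 533.0525255452073 -0.07848071971875457 321.11704551178036 237.2483695536152
top [ 0.34589166 -0.00709635  1.10049374] 492.1930477518806 0.006382922124185387 330.5780690437894 242.9682931133449
[ 0.24695546 -0.60096439  0.40377095] [[ 9.24948260e-01  3.80092312e-01 -7.41842044e-04]
 [ 3.80093026e-01 -9.24946925e-01  1.57368416e-03]
 [-8.80192674e-05 -1.73754541e-03 -9.99998487e-01]] 0.1
```

View pics/top0.png

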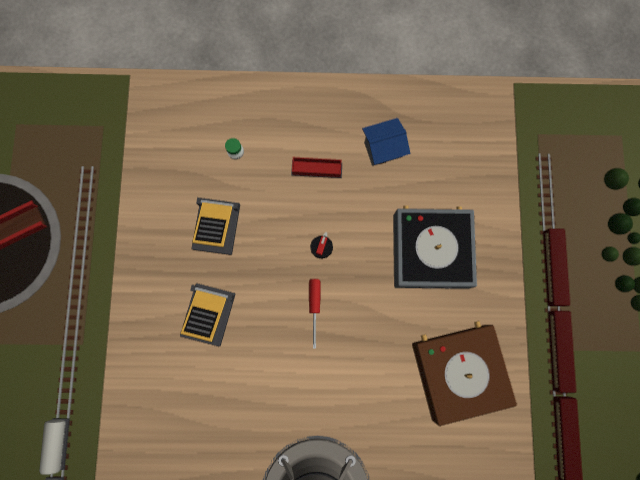

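View pics/scene0.png

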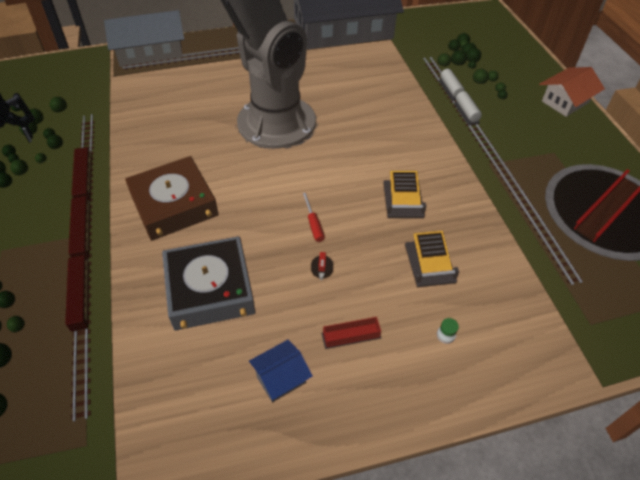

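Top view: the pedals are at (215,226) and (208,315), the robot base at about (318,470), so the upper pedal is the farther one. The grey and black controller is at (436,247), with a brown look-alike at (465,375). The knob is at (322,246), where the red things that could be mistaken for it are the wagon (317,168) and the screwdriver (315,295). Scene view shows the same layout. I'll check my choices in one close crop.

```bash
python3 - <<'E'
from h import *
import pickle
c=pickle.load(open('top.pkl','rb'));im=c['pixels'][:,:,::-1]
a=[cv2.resize(im[v-45:v+45,u-45:u+45],(400,400),interpolation=cv2.INTER_CUBIC) for u,v in [(215,226)]]
k=cv2.resize(im[226:266,302:342],(400,400),interpolation=cv2.INTER_CUBIC)
cv2.imwrite('pics/crop.png',np.hstack([a[0],k]))
print('ped',pt(c,215,226,.04),pt(c,208,315,.04)); print('ctl',pt(c,437,247,.062),'knob',pt(c,322,246,.03))
# red mark on dial, white dial centroid
p=c['pixels'].astype(int); 
m=np.zeros(p.shape[:2],bool); m[220:275,410:465]=1
w=m&(p.min(2)>150); r=m&(p[:,:,0]-p[:,:,1]>90)
for q in(w,r):
    v,u=np.nonzero(q); print(len(u),u.mean(),v.mean(),u.min(),u.max(),v.min(),v.max())
hull=cv2.minEnclosingCircle(np.argwhere(w)[:,::-1].astype(np.float32)); print(hull, 'C',pt(c,*hull[0],.062))
v,u=np.nonzero(r); print('mark',pt(c,u.mean(),v.mean(),.062))
for n,x,y in [('jar',233,148),('wag',317,168),('hut',386,140)]: print(n,pt(c,x,y,.04))
E
```

```text
ped [0.56046684 0.22909703 0.04      ] [0.36763377 0.23375097 0.04      ]
ctl [ 0.51809531 -0.25247747  0.062     ] knob [ 0.5215355  -0.00569806  0.03      ]
1195 436.93389121338913 247.02092050209205 417 457 227 266
14 430.2142857142857 231.78571428571428 429 432 229 234
((436.4193420410156, 246.7096710205078), 20.893903732299805) C [ 0.5187066  -0.25124177  0.062     ]
mark [ 0.5511146  -0.23856685  0.062     ]
jar [0.740142   0.19811116 0.04      ]
wag [0.69696575 0.00833892 0.04      ]
hut [ 0.76615546 -0.14711237  0.04      ]
```

View pics/crop.png

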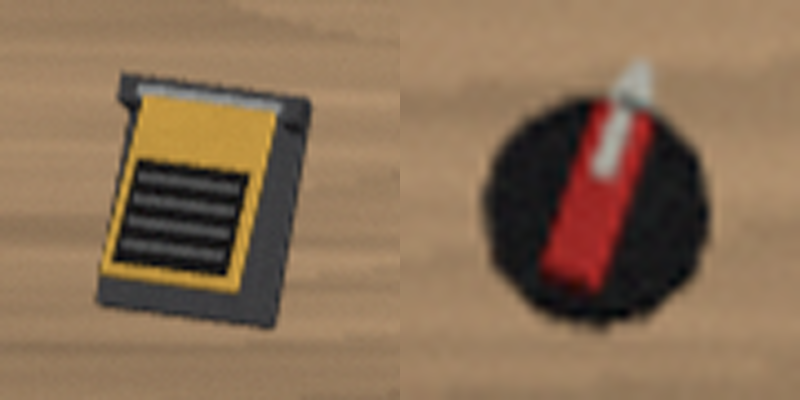

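Crop: the chosen pedal is yellow with its pad at about px (210,230), hinge on the far +x side. The knob's nose points up and slightly right, yaw about -0.29. The mark radius comes out at 34.8 mm, which matches the 27–42 mm given. Next I move over the controller for a close look.

```bash
python3 -m handwheel '[[[85,45,-28,0,0],[85,45,-28,0,0],[85,45,-28,0,0],[85,45,-28,0,0],[85,45,-28,0,0],[85,45,-28,0,0],[85,45,-28,0,0],[85,45,-28,0,0],[85,0,0,0,0]]]'
python3 - <<'E'
from h import *
import pickle
c=cap('wrist'); save(c,'pics/w1.png'); pickle.dump(c,open('w1.pkl','wb')); print(c['s']['time'],c['s']['tcp_pos'],np.array(c['hand_eye']),c['o'])
print(c['s']['ee_rot'])
for P in ([.5187,-.2512,.062],[.5511,-.2386,.062],[.5215,-.0057,.03]): print(proj(c,P))
E
```

```text
time: 1.23
tcp_pos: [0.4976, -0.252, 0.4044]
ee_rot: [[0.921, 0.389, 0.001], [0.389, -0.921, 0.003], [0.002, -0.002, -1.0]]
wrist_force: [0.6, -0.3, -0.3]
grip_width: 0.0852
gripper_force: 0.0
1.225 [ 0.49758684 -0.25204877  0.40444024] [[ 8.06203763e-04 -9.46936505e-01 -3.21419673e-01  8.12953369e-02]
 [ 9.99999631e-01  8.58625130e-04 -2.13428540e-05  3.87601440e-04]
 [ 2.96189336e-04 -3.21419537e-01  9.46936848e-01  3.05157738e-02]
 [ 0.00000000e+00  0.00000000e+00  0.00000000e+00  1.00000000e+00]] [ 0.57266228 -0.22070484  0.37408351]
[[ 9.21260947e-01  3.88943790e-01  9.98353394e-04]
 [ 3.88940108e-01 -9.21259124e-01  2.68686723e-03]
 [ 1.96478250e-03 -2.08700617e-03 -9.99995892e-01]]
[331.86336795 185.37975511]
[333.43294791 143.44546986]
[72.27702995 67.17989564]
```

View pics/w1.png

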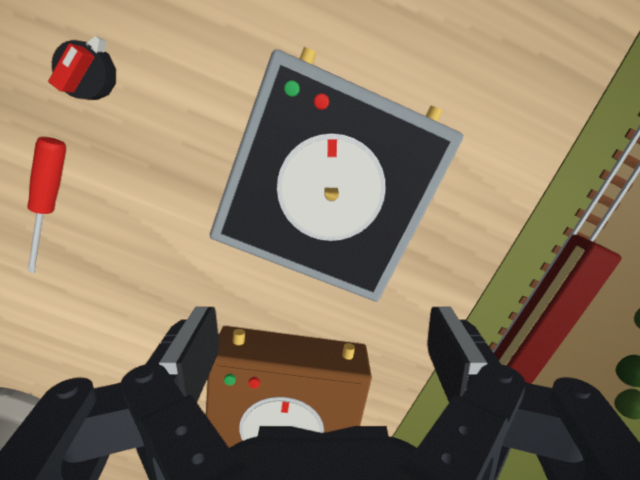

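Wrist view: the dial is at (331,187), its red mark at (332,148) and the shaft's flat is on the mark side. The knob is at (80,68), and the brown decoy below. I'll fit the dial numerically.

```bash
python3 - <<'E'
from h import *
import pickle
def meas(c,box):
    p=c['pixels'].astype(int); m=np.zeros(p.shape[:2],bool); u0,u1,v0,v1=box; m[v0:v1,u0:u1]=1
    w=m&(p.min(2)>120); r=m&(p[:,:,0]-p[:,:,1]>80)
    n,l,st,ce=cv2.connectedComponentsWithStats(w.astype(np.uint8)); i=1+np.argmax(st[1:,4])
    cnt=max(cv2.findContours((l==i).astype(np.uint8),0,1)[0],key=len)
    P=np.array([pt(c,*q,.062)[:2] for q in cv2.convexHull(cnt)[:,0].astype(float)]).astype(np.float32)
    e=cv2.fitEllipse(P); 
    nr,lr,sr,cr=cv2.connectedComponentsWithStats(r.astype(np.uint8))
    C=np.array(e[0]); print('dial',e)
    for j in range(1,nr):
        if sr[j,4]>10:
            M=pt(c,*cr[j],.062)[:2]; d=M-C; print('red',cr[j],M,np.hypot(*d),np.arctan2(d[1],d[0]))
meas(pickle.load(open('w1.pkl','rb')),(270,395,128,245))
meas(pickle.load(open('top.pkl','rb')),(413,462,222,272))
c=pickle.load(open('w1.pkl','rb')); print('tip px check', proj(c,[.5187,-.2512,.082]))
t=pickle.load(open('top.pkl','rb')); print('pad',pt(t,210,229.8,.05))
for q in [(127,85),(305,105),(130,163),(245,177),(232,275),(112,262)]: print(q,pt(t,170+q[0]*.225,181+q[1]*.225,.05 if q[1]>110 else .03))
E
```

```text
dial ((0.515410840511322, -0.2516120970249176), (0.09209498018026352, 0.09214046597480774), 131.57843017578125)
red [331.97484277 147.55345912] [ 0.54760182 -0.23881156] 0.0346426464684525 0.37847339460652635
dial ((0.5191654562950134, -0.2513014078140259), (0.09017492085695267, 0.09044879674911499), 9.101935386657715)
red [430.33333333 231.72222222] [ 0.5512584  -0.23882739] 0.03443193702107958 0.3707134924189614
tip px check [332.39345103 190.28022687]
pad [0.54987338 0.23719853 0.05      ]
(127, 85) [0.62063498 0.27079082 0.03      ]
(305, 105) [0.6119367  0.18149132 0.03      ]
(130, 163) [0.57630547 0.26187671 0.05      ]
(245, 177) [0.57028062 0.20558173 0.05      ]
(232, 275) [0.52161011 0.20948316 0.05      ]
(112, 262) [0.52705975 0.26772496 0.05      ]
```

```bash
cat >> h.py <<'E'
def dial(c,rad=70):
    p=c['pixels'].astype(int); g=proj(c,[.517,-.2515,.062]); vv,uu=np.mgrid[:480,:640]
    m=np.hypot(uu-g[0],vv-g[1])<rad
    w=m&(p.min(2)>120); r=m&(p[:,:,0]-p[:,:,1]>80)
    k=lambda q:max(range(1,q[0]),key=lambda j:q[2][j,4])
    a=cv2.connectedComponentsWithStats(w.astype(np.uint8)); b=cv2.connectedComponentsWithStats(r.astype(np.uint8))
    cnt=max(cv2.findContours((a[1]==k(a)).astype(np.uint8),0,1)[0],key=len)
    P=np.array([pt(c,*q,.062)[:2] for q in cv2.convexHull(cnt)[:,0].astype(float)],np.float32)
    e=cv2.fitEllipse(P); C=np.array(e[0]); M=pt(c,*b[3][k(b)],.062)[:2]; d=M-C
    return C,e[1],M,np.hypot(*d),np.arctan2(d[1],d[0])
E
python3 -m handwheel '[[[85,0,0,10,0.18],[85,0,0,10,0.18],[85,0,0,10,0.18],[85,0,0,10,0.18],[85,0,0,10,0.18],[85,0,0,0,0.18],[85,0,0,0,0.18],[85,0,0,0,0.18],[85,0,0,0,0],[85,0,0,0,0]]]'
python3 - <<'E'
from h import *
import pickle
c1=pickle.load(open('w1.pkl','rb')); c=cap('wrist'); pickle.dump(c,open('w2.pkl','wb')); save(c,'pics/w2.png')
a=dial(c1);b=dial(c);print(a);print(b); print(c['s']['tcp_pos'],c['s']['ee_rot'])
R1=np.array(c1['s']['ee_rot'])[:2,:2];R2=np.array(c['s']['ee_rot'])[:2,:2]
for i in (0,2):
    bias=np.linalg.solve(R1-R2,a[i]-b[i]); print('bias',bias,'true',a[i]-R1@bias)
E
```

```text
time: 2.52
tcp_pos: [0.4944, -0.258, 0.3546]
ee_rot: [[0.498, -0.867, -0.0], [-0.867, -0.498, -0.0], [0.0, 0.001, -1.0]]
wrist_force: [-0.2, 0.1, 0.0]
grip_width: 0.0853
gripper_force: 0.0
(array([ 0.51541084, -0.2516121 ]), (0.09209498018026352, 0.09214046597480774), array([ 0.54760182, -0.23881156]), np.float64(0.0346426464684525), np.float64(0.37847339460652635))
(array([ 0.51537293, -0.25167689]), (0.09207110852003098, 0.09222660213708878), array([ 0.54734317, -0.23832164]), np.float64(0.034647637989545066), np.float64(0.3957052901868124))
[ 0.49435793 -0.25799269  0.35459088] [[ 4.98394394e-01 -8.66950293e-01 -4.67167075e-04]
 [-8.66950417e-01 -4.98394292e-01 -3.21290788e-04]
 [ 4.57097383e-05  5.65140218e-04 -9.99999839e-01]]
bias [5.54643502e-05 1.15093587e-05] true [ 0.51535527 -0.25162307]
bias [-0.00028809  0.00030295] true [ 0.5477494  -0.23842041]
```

```bash
python3 -m handwheel '[[[85,-43,-26,0,0],[85,-43,-26,0,0],[85,-43,-26,0,0],[85,-43,-26,0,0],[85,-43,-26,0,0],[85,0,0,0,-0.18],[85,0,0,0,-0.18],[85,0,0,0,-0.18],[85,0,0,0,-0.18],[85,0,0,0,-0.04],[85,0,0,0,0],[85,0,0,0,0]]]'
python3 - <<'E'
from h import *
import pickle
c=cap('wrist'); pickle.dump(c,open('w3.pkl','wb')); save(c,'pics/w3.png')
p=c['pixels'].astype(int); vv,uu=np.mgrid[:480,:640]; g=proj(c,[.5185,-.0057,.03]); print(g)
m=np.hypot(uu-g[0],vv-g[1])<70
big=cv2.resize(c['pixels'][int(g[1])-80:int(g[1])+80,int(g[0])-80:int(g[0])+80,::-1],(560,560),interpolation=cv2.INTER_CUBIC); cv2.imwrite('pics/w3c.png',big)
for n,q,z in (('dark',m&(p.max(2)<50),.018),('red',m&(p[:,:,0]-p[:,:,1]>70),.038)):
    q=q.astype(np.uint8); cnt=max(cv2.findContours(q,0,1)[0],key=cv2.contourArea)
    P=np.array([pt(c,*x,z)[:2] for x in cv2.convexHull(cnt)[:,0].astype(float)],np.float32)*1000
    print(n,cv2.minAreaRect(P),cv2.fitEllipse(P))
print(c['s']['tcp_pos'],c['s']['ee_rot'][0][:2],c['o'])
E
```

```text
time: 4.08
tcp_pos: [0.5007, -0.0062, 0.3547]
ee_rot: [[0.958, -0.286, 0.0], [-0.286, -0.958, -0.0], [0.0, 0.0, -1.0]]
wrist_force: [0.4, -0.6, 0.1]
grip_width: 0.0851
gripper_force: 0.0
[314.09361515 193.07424049]
dark ((521.85986328125, -4.215532302856445), (47.632293701171875, 47.21697235107422), 73.40300750732422) ((521.0496826171875, -4.376831531524658), (48.4213752746582, 50.6903076171875), 68.4482192993164)
red ((521.5365600585938, -4.551298141479492), (13.55391788482666, 40.58091735839844), 73.28050994873047) ((520.9995727539062, -4.693565845489502), (21.1065673828125, 47.78602600097656), 72.15560913085938)
[ 0.50067905 -0.00621301  0.35470358] [ 0.95813344 -0.28632204] [ 0.57877763 -0.03087278  0.32419014]
```

View pics/w3c.png

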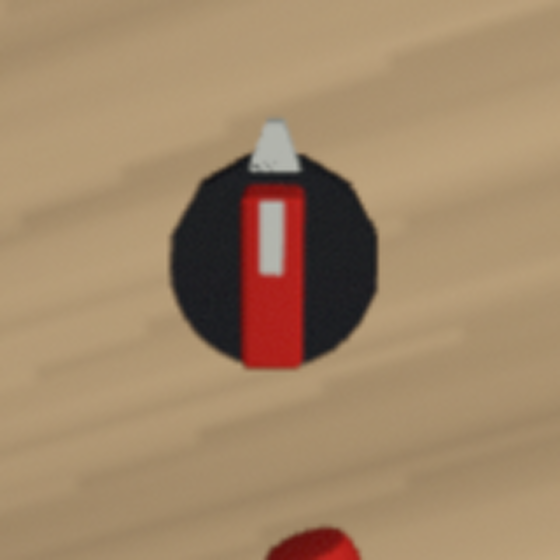

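Knob: nose up at (275,120), stripe side the same, skirt centred near (272,262). Bar 13.6×40.6 mm fits the description; centre is (0.5213,-0.0046), yaw -0.292. Next, the pedal.

```bash
python3 -m handwheel '[[[0,-5,-49,0,0],[0,-5,-49,0,0],[0,-5,-49,0,0],[0,-5,-49,0,0],[0,-5,-49,0,0],[0,0,0,30,0],[0,0,0,30,0],[0,0,0,30,0],[0,0,0,20,0],[0,0,0,0,0],[0,0,0,0,0]]]' 60; python3 - <<'E'
from h import *
c=cap('wrist'); save(c,'pics/w4.png'); s=c['s']; print(s['tcp_pos'],s['wrist_force'])
E
```

```text
time: 5.5
tcp_pos: [0.5473, 0.2361, 0.2455]
ee_rot: [[0.958, -0.286, 0.001], [-0.286, -0.958, 0.001], [0.001, -0.001, -1.0]]
wrist_force: [0.5, 0.8, 0.1]
grip_width: -0.0004
gripper_force: 0.0
[0.54727478 0.23610748 0.24551852] [0.45036394 0.7534931  0.07467284]
```

View pics/w4.png

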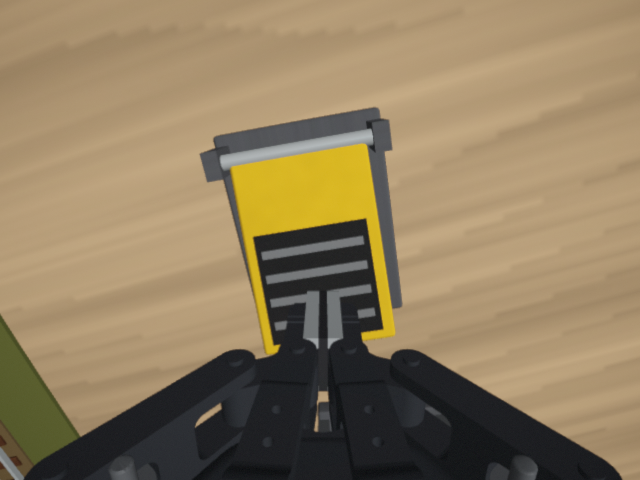

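Closed fingertips at (320,295) are over the pad (centre about (318,280)). Pressing.

```bash
python3 -m handwheel '[[[0,0,0,10,0],[0,0,0,10,0],[0,0,0,6,0],[0,0,0,6,0],[0,0,0,4,0],[0,0,0,2,0],[0,0,0,0,0],[0,0,0,0,0]]]'
```

```text
time: 6.55
tcp_pos: [0.5455, 0.2365, 0.2082]
ee_rot: [[0.958, -0.286, -0.004], [-0.286, -0.958, -0.001], [-0.003, 0.002, -1.0]]
wrist_force: [-8.0, -1.7, 16.2]
grip_width: -0.0004
gripper_force: 8.5
```

```bash
python3 -m handwheel '[[[0,0,0,2,0],[0,0,0,1,0],[0,0,0,0,0],[0,0,0,0,0],[0,0,0,0,0]]]'
```

```text
time: 7.18
tcp_pos: [0.5455, 0.2367, 0.2077]
ee_rot: [[0.958, -0.286, -0.003], [-0.286, -0.958, -0.002], [-0.003, 0.003, -1.0]]
wrist_force: [-13.4, -3.9, 32.5]
grip_width: 0.0004
gripper_force: 16.6
```

```bash
python3 -m handwheel '[[[0,0,0,-10,0],[0,0,0,-40,0],[0,0,0,-40,0],[40,9,48,0,0],[40,9,48,0,0],[40,9,48,0,0],[40,9,48,0,0],[40,9,46,0,0],[40,0,0,0,0],[40,0,0,0,0],[40,0,0,0,0]]]'; python3 - <<'E'
from h import *
c=cap('top'); save(c,'pics/t2.png'); s=c['s']
tgt=np.array([.5213,-.0046,.192]);R=np.array(s['ee_rot']); print(s['tcp_pos'],s['grip_width'],R.T@(tgt-s['tcp_pos'])*1000, R)
import pickle;o=pickle.load(open('top.pkl','rb'))
d=np.abs(c['pixels'].astype(int)-o['pixels']).sum(2)[185:265,180:250]; print('pedal changed px',(d>90).sum())
E
```

```text
time: 8.55
tcp_pos: [0.522, -0.0035, 0.2936]
ee_rot: [[0.959, -0.284, 0.0], [-0.284, -0.959, 0.001], [0.0, -0.001, -1.0]]
wrist_force: [0.5, 0.5, 0.1]
grip_width: 0.0398
gripper_force: 0.0
[ 0.52204367 -0.00349296  0.29360152] 0.03976503633353315 [ -0.40309117   1.33412856 101.60071813] [[ 9.58947120e-01 -2.83584869e-01  2.08773513e-04]
 [-2.83584944e-01 -9.58946950e-01  5.70903434e-04]
 [ 3.83031479e-05 -6.06671229e-04 -9.99999815e-01]]
pedal changed px 0
```

Pedal is back up. Descend and grasp.

```bash
python3 -m handwheel '[[[40,-0.4,1.3,30,0],[40,0,0,30,0],[40,0,0,20,0],[40,0,0,12,0],[40,0,0,8,0],[40,0,0,0,0],[40,0,0,0,0]]]'; python3 -m handwheel '[[[5,0,0,0,0],[5,0,0,0,0],[5,0,0,0,0],[5,0,0,0,0],[5,0,0,0,0]]]' 60
```

```text
time: 9.48
tcp_pos: [0.5215, -0.0061, 0.1943]
ee_rot: [[0.958, -0.286, 0.001], [-0.286, -0.958, -0.0], [0.001, -0.0, -1.0]]
wrist_force: [0.3, -0.2, 0.6]
grip_width: 0.0399
gripper_force: 0.0
time: 10.1
tcp_pos: [0.5216, -0.0062, 0.1945]
ee_rot: [[0.958, -0.286, 0.001], [-0.286, -0.958, -0.0], [0.001, -0.0, -1.0]]
wrist_force: [-1.5, -0.1, 5.8]
grip_width: 0.0125
gripper_force: 60.9
```

```bash
python3 -m handwheel '[[[5,0,0,-20,0],[5,0,0,-40,0],[5,0,0,-40,0],[5,0,0,0,0],[5,0,0,0,0]]]'; python3 - <<'E'
from h import *
import pickle
c=cap('wrist'); pickle.dump(c,open('w5.pkl','wb')); save(c,'pics/w5.png'); s=c['s']
cv2.imwrite('pics/w5c.png',cv2.resize(c['pixels'][240:440,200:440,::-1],None,fx=3,fy=3,interpolation=cv2.INTER_CUBIC))
R=np.array(s['ee_rot']);print(s['grip_width'],s['gripper_force'],s['tcp_pos'])
for P in ([0,0,.155],[.034,0,.180],[.034,0,.175],[.02,0,.155],[0,0,.176]): print(P,proj(c,R@np.array(P)+s['tcp_pos']))
E
```

```text
time: 10.72
tcp_pos: [0.5205, -0.0064, 0.2929]
ee_rot: [[0.958, -0.286, -0.002], [-0.286, -0.958, -0.0], [-0.001, 0.001, -1.0]]
wrist_force: [-0.1, 0.4, -0.8]
grip_width: 0.0127
gripper_force: 60.1
0.012689348883531607 60.10400891304016 [ 0.5205073  -0.00637571  0.29289649]
[0, 0, 0.155] [319.32032592 330.89433621]
[0.034, 0, 0.18] [319.66426852 227.74257169]
[0.034, 0, 0.175] [319.56794141 231.47767963]
[0.02, 0, 0.155] [319.20180229 284.40846281]
[0, 0, 0.176] [319.73357143 303.96648529]
```

View pics/w5c.png

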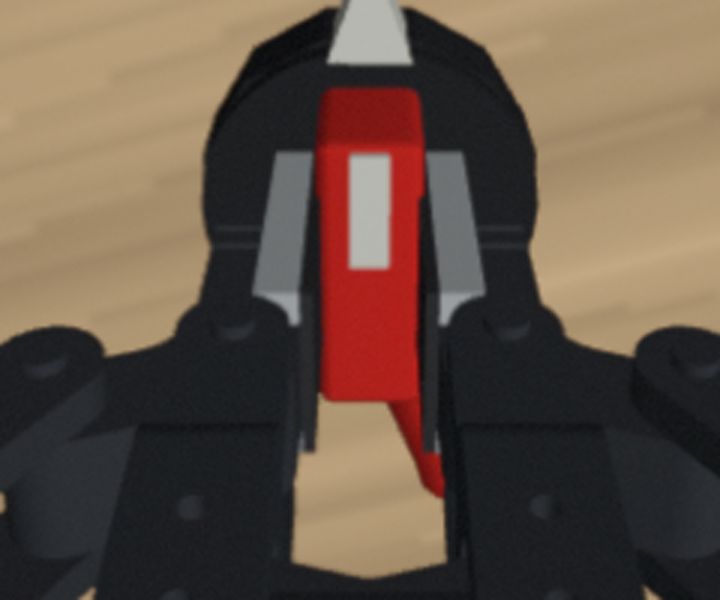

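Held knob: bar and stripe upright and centred between the pads (col ~323), nose pointing straight ahead, seated on the fingertips. Next I carry it over the shaft and turn.

```bash
python3 -m handwheel '[[[5,0,0,-12,0],[5,13,47,0,0],[5,13,47,0,0],[5,13,47,0,0],[5,13,47,0,0],[5,13,47,0,0],[5,0,0,0,-0.169],[5,0,0,0,-0.169],[5,0,0,0,-0.169],[5,0,0,0,-0.169],[5,0,0,0,0],[5,0,0,0,0],[5,0,0,0,0]]]'; python3 - <<'E'
from h import *
import pickle
c=pickle.load(open('w5.pkl','rb')); R=np.array(c['s']['ee_rot']); T=np.array(c['s']['tcp_pos'])
for u,v in ((323.5,289),(323.5,373)): print('bar ends tool', (R.T@(pt(c,u,v,T[2]-.1564)-T))*1000)
c=cap('wrist'); pickle.dump(c,open('w6.pkl','wb')); save(c,'pics/w6.png'); s=c['s']
R=np.array(s['ee_rot']); print(s['tcp_pos'],'yaw',np.arctan2(R[1,0],R[0,0]),'move',R.T@(np.array([.5160,-.2513,.2764+.003])-s['tcp_pos'])*1000)
c=cap('scene'); cc=proj(c,[.517,-.2515,.09]); u,v=cc.astype(int); cv2.imwrite('pics/s6.png',np.hstack([cv2.resize(c['pixels'][v-60:v+60,u-60:u+60,::-1],(480,480),interpolation=cv2.INTER_CUBIC)]))
E
```

```text
time: 12.4
tcp_pos: [0.5162, -0.2499, 0.3057]
ee_rot: [[0.927, 0.375, -0.0], [0.375, -0.927, -0.0], [-0.0, 0.0, -1.0]]
wrist_force: [-0.3, -0.1, -0.7]
grip_width: 0.0123
gripper_force: 60.1
bar ends tool [ 17.40467097   1.59680087 156.37717327]
bar ends tool [-21.11172358   1.65766762 156.43081777]
[ 0.51618165 -0.24990291  0.30569682] yaw 0.38468473663280167 move [-0.68716297  1.22558022 26.29701732]
```

View pics/w6.png

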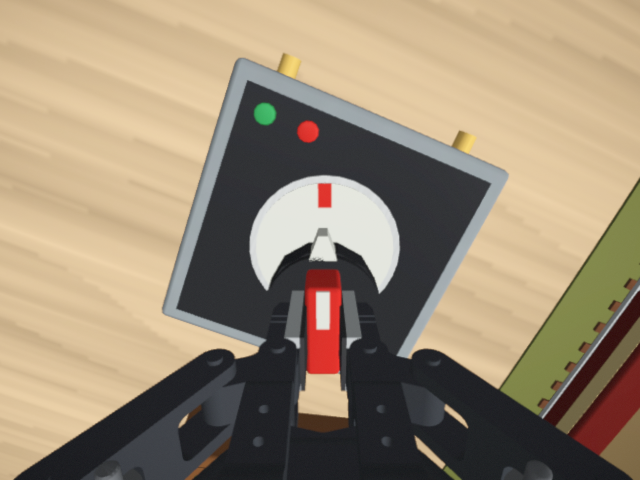

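Nose (322,235) and red mark (324,195) line up. I'll check the camera's near-range bias against the mark and outer dial edge.

```bash
python3 - <<'E'
from h import *
import pickle
for f in ('w1','w2','w6'):
    c=pickle.load(open(f+'.pkl','rb')); p=c['pixels'].astype(int); R=np.array(c['s']['ee_rot'])
    M=np.array([.5154+.0345*np.cos(.385),-.2516+.0345*np.sin(.385),.062]); g=proj(c,M)
    vv,uu=np.mgrid[:480,:640]; r=(np.hypot(uu-g[0],vv-g[1])<16)&(p[:,:,0]-p[:,:,1]>80)
    q=uu[r].mean(),vv[r].mean(); d=pt(c,*q,.062); C=d[:2]
    print(f,q,g,'mark bias tool mm',(R.T@(d-M))[:2]*1000,r.sum())
    if f=='w6':
        w=((p.min(2)>120)&(np.hypot(uu-325,vv-240)<90)&(vv<250)).astype(np.uint8)
        cnt=max(cv2.findContours(w,0,1)[0],key=len); P=np.array([pt(c,*x,.062)[:2] for x in cv2.convexHull(cnt)[:,0].astype(float) if x[1]<245])
        A=np.c_[2*P,np.ones(len(P))]; s=np.linalg.lstsq(A,(P**2).sum(1),rcond=None)[0]; print('dial',s[:2],np.sqrt(s[2]+s[:2]@s[:2]))
        d=C-s[:2]; print(np.arctan2(d[1],d[0]))
E
```

```text
w1 (np.float64(331.97484276729557), np.float64(147.55345911949686)) [331.67686818 147.73138419] mark bias tool mm [0.14390127 0.24348949] 159
w2 (np.float64(243.9842105263158), np.float64(214.23684210526315)) [244.1391278  213.84829638] mark bias tool mm [-0.29442121 -0.13306798] 190
w6 (np.float64(324.0), np.float64(195.4258064516129)) [324.14697737 194.87933803] mark bias tool mm [-0.32555953 -0.08512134] 310
dial [ 0.51571634 -0.25155706] 0.045960021012354565
0.3898495983612416
```

View pics/s6.png

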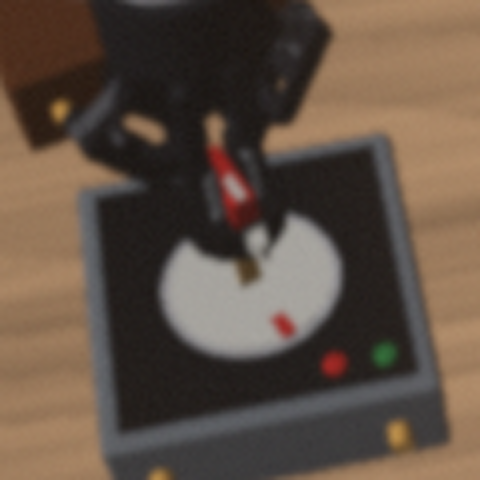

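The camera's bias stays near zero at close range, so the knob sits at about (-1.8,+1.5) mm in the tool frame. That means the arm is already nearly centred. The scene crop confirms the nose (258,240) points along the mark (284,325). Lowering onto the tip.

```bash
python3 -m handwheel '[[[5,0.5,-0.2,10,0],[5,0,0,10,0],[5,0,0,6,0],[5,0,0,2,0],[5,0,0,1.5,0],[5,0,0,1.5,0],[5,0,0,1,0],[5,0,0,0,0]]]'; python3 -m handwheel '[[[5,0,0,1,0],[5,0,0,1,0],[5,0,0,0,0]]]' 80
```

```text
time: 13.5
tcp_pos: [0.5167, -0.2496, 0.2738]
ee_rot: [[0.926, 0.376, 0.0], [0.376, -0.926, -0.0], [0.0, 0.0, -1.0]]
wrist_force: [0.2, 0.2, -1.2]
grip_width: 0.0124
gripper_force: 60.1
time: 13.88
tcp_pos: [0.5167, -0.2497, 0.2718]
ee_rot: [[0.927, 0.376, 0.0], [0.376, -0.927, -0.0], [0.0, 0.0, -1.0]]
wrist_force: [0.6, -0.5, -0.5]
grip_width: 0.0121
gripper_force: 83.4
```

No force at 4.6 mm below the tip, so it is going on the shaft.

```bash
python3 -m handwheel '[[[5,0,0,2,0],[5,0,0,2,0],[5,0,0,2,0],[5,0,0,1,0],[5,0,0,1,0],[5,0,0,0,0],[5,0,0,0,0]]]'
```

```text
time: 14.75
tcp_pos: [0.5167, -0.2497, 0.2637]
ee_rot: [[0.926, 0.376, 0.0], [0.376, -0.926, -0.0], [0.0, 0.0, -1.0]]
wrist_force: [0.9, -2.0, -1.4]
grip_width: 0.0119
gripper_force: 83.6
```

```bash
python3 -m handwheel '[[[5,0,0,1,0],[5,0,0,1,0],[5,0,0,1,0],[5,0,0,0,0]]]';python3 -m handwheel '[[[5,0,0,1,0],[5,0,0,1,0],[5,0,0,1,0],[5,0,0,1,0],[5,0,0,0,0],[5,0,0,0,0]]]'
```

```text
time: 15.25
tcp_pos: [0.5167, -0.2497, 0.2612]
ee_rot: [[0.926, 0.376, 0.001], [0.376, -0.926, -0.0], [0.0, 0.001, -1.0]]
wrist_force: [-0.0, -1.1, 5.3]
grip_width: 0.0119
gripper_force: 84.2
time: 16.0
tcp_pos: [0.5168, -0.2497, 0.2577]
ee_rot: [[0.927, 0.376, 0.001], [0.376, -0.927, -0.001], [0.0, 0.001, -1.0]]
wrist_force: [-1.4, -0.2, 9.3]
grip_width: 0.0121
gripper_force: 84.6
```

```bash
python3 -m handwheel '[[[5,0,0,1,0],[5,0,0,1,0],[5,0,0,0.5,0],[5,0,0,0,0],[5,0,0,0,0]]]'
```

```text
time: 16.62
tcp_pos: [0.5169, -0.2497, 0.2562]
ee_rot: [[0.927, 0.376, 0.001], [0.376, -0.927, -0.001], [0.0, 0.001, -1.0]]
wrist_force: [-2.3, 0.6, 13.7]
grip_width: 0.012
gripper_force: 85.6
```

```bash
python3 -m handwheel '[[[5,0,0,1,0],[5,0,0,0,0],[5,0,0,0,0],[5,0,0,0,0],[5,0,0,0,0]]]'; python3 - <<'E'
from h import *
c=cap('wrist'); save(c,'pics/w7.png')
E
```

```text
time: 17.25
tcp_pos: [0.5169, -0.2496, 0.256]
ee_rot: [[0.927, 0.376, 0.001], [0.376, -0.927, -0.001], [0.0, 0.001, -1.0]]
wrist_force: [-4.0, 0.7, 19.7]
grip_width: 0.012
gripper_force: 86.4
```

View pics/w7.png

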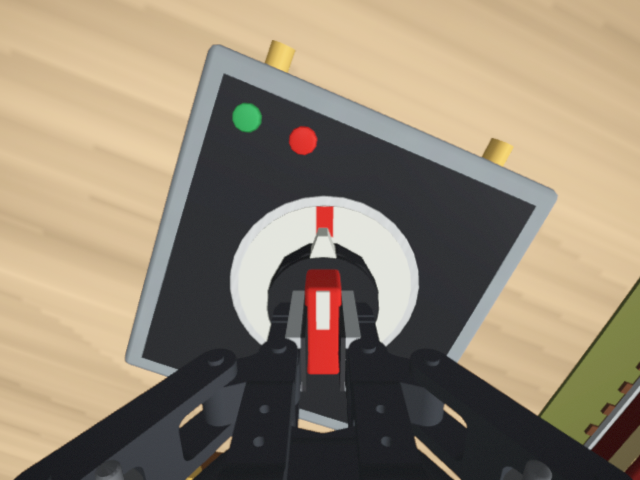

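The knob is home, its nose (322,235) in line with the red mark (324,218). It is hard against the stop: 19.7 N, and 1 mm more command moved it only 0.2 mm. Handing in.

```bash
python3 -c "
from rig import ctrl
print(ctrl.finish_job())"
```

```text
the job is handed in; nothing more can be done
None
```

I pressed the pedal to its stop and let it spring back, then fitted the knob nose-to-mark and handed in holding it down at about 20 N with the shaft at its stop (17 s on the clock); the hand-in returned no verdict.

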